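# Set the blue irrigation valve to its yellow tab

## Robot

A 6-joint arm with a two-finger parallel gripper is mounted at the origin on the work surface. World frame = base frame: x ahead of the robot, y to its left, z up, the work surface at z = 0. Lengths are in m, angles in rad, forces in N, time in s.
With the tool pointing down it reaches from about 0.3 to 0.875 m from the base axis. Payload 6.4 kg.
Tool frame: the origin (TCP) lies between the finger pads; the fingertips stand ctrl.nose_length ahead of it and the grasp point (between the pads) lies 2 mm behind it (ctrl.nose_length is the distance from the TCP to the fingertips, in m); z points along the fingers, y is the direction in which the jaws open and shut (so a half turn about z gives the same grasp; the last joint's range is limited). The gripper opens to 88 mm and grips with 3 to 60 N. Pads are 18 mm wide; open, the fingers measure 123 mm over their backs; the gripper's body (75 mm by 187 mm) begins 45 mm behind the grasp point.
Start: joints at [0.899, 0.181, 1.607, -0, 1.354, -0.206], TCP at [0.258, 0.514, 0.256] pointing down, gripper open.
Joint ranges: [-2.99, 2.99], [-0.89, 2.07], [0.3, 2.58], [-1.14, 4.28], [0, 2.63], [-3.12, 3.12]. Speed limits (rad/s): [2.57, 2.57, 3.01, 3.14, 3.14, 3.14].

## Interface

Orientations are given as a unit quaternion [x, y, z, w].
In Python, from rig import telemetry, cams, ticket, boxes_of, spot_point, ctrl gives the robot as it stands.
- The arm moves only by the tool drive_tool, never from a script. Its argument "increments" is a list of rows, each a list of 5 numbers: the finger opening in m, from 0 to 0.0881, then the shift along the tool's x, y, z in m, then the turn about the tool's z in rad. In form: [[gripper, dx, dy, dz, roll], ...]. A call has 1 to 20 rows; each row is the pose to reach, as a shift and turn from the pose measured when the call began, along the tool's axes at that moment; what a row does not reach only later rows make up. A row lasts 1/10 s, in which the tool goes at most 50 mm and 8.59 degrees, less where a joint would pass 70% of its speed; a pose out of reach is approached as far as the arm can. A call with a gripper value outside its range is refused whole. The fingers move at their own pace and stop on an object; "squeeze" is the grip in N (left out, the last holds). Time passes only in rows, so rows that repeat a pose let the fingers close. It gives the time, the measured TCP pose, the force and the opening at its end, in the units of the state.
- telemetry.get_obs(): the state, without advancing time (a new reading comes with each control period).
- cams.get_image(name): name is "scene" or "top" or "wrist"; returns (picture, depth): 384x512x3 uint8, red, green, blue; 384x512 float32, m along the optical axis (not along the pixel's ray), 0 where there is no reading.
- cams.camera_model(name): a dict with "mtx" (3x3 intrinsics, pixels), "rvec" (rotation vector, rad) and "tvec" (3), from world to camera coordinates, as OpenCV has them. Camera axes: x right, y down, z forward; pixel columns grow to the right and rows downward; lengths in m; the calibration is good to about 2 mm. A picture is of the moment at which its call begins: read the wrist's pose just before it. camera_model takes no time and is no camera call; for the wrist camera it gives the pose at the moment of the call.
- ticket.finish_job(): hands the job in, once; it reports no verdict.
Trained networks look in the newest picture that a camera, given by its name, has taken for a name from the list of things; names that differ only in an ending like _2 or _b are one class to them, and where a whole thing is asked for, a point or a joint stands for the part that bears it (a point fixed in the world has none). Each returns a list of dicts, best first, with "p" (0 to 1); they miss things now and then, are a little off and sometimes report something else, mostly with a low value. They report only what shows in the picture. A call takes as long as a camera call.
- boxes_of(label, camera): "location" ([x, y, z] in m, in world coordinates, good to about 4 mm: the middle of the surface that is visible of it).
- spot_point(label, camera): "location" ([x, y, z] in m, in world coordinates, good to about 4 mm: a listed point, or the origin of a listed thing).
The state is a dict: "clock": time; "joints": joint angles; "joint_vel": joint speeds; "tau": joint torques, N m; "tool_pos": TCP position; "eef_rot": TCP orientation; "ft_force": force on the tool from outside, world axes, zero at the start; "ft_torque": the same for the moment, N m; "opening": finger opening in m.
Only numpy, scipy, OpenCV 4.12 (cv2) and the standard library are available. Lean on these libraries where they do the work, as an engineer would, in place of code of your own. Each camera call takes 0.05 s, during which the arm holds its last target.

## Task

On the nursery bench, turn the lever of the blue-handled irrigation valve until it points over the middle of the yellow tab on that valve's own dial, leave it there and let go. Leave the red-handled valve and the loose purple-flowered plant standing by the valves as they are.

Things in the scene. Friction and masses are not known exactly. Their poses are not given: they have to be found in the camera images.
- blue_grip (a point): Middle of the blue grip of the lever to turn, 116 mm above the bench: a level bar 80 long, 16 wide, 24 mm high; free air down to 63 mm. x points outwards along the lever, z up. It is 110 mm from the upright pivot (lever end 146). The lever swings level, 90 degrees between stops, anticlockwise from above from open (along the pipe) to shut; stiff (about 3 N at the grip), stays where left.
- blue_tab: Yellow tab fixed on the white dial (128 mm across) under the blue lever, 34 x 26 x 4 mm, 36 to 70 mm from the pivot. Origin on the lever's pivot axis, 92 mm above the bench; x points level from the pivot through the tab's middle: the lever is set when its x points the same way. The tab is 34 to 78 degrees anticlockwise of open; the lever starts within 15 degrees of open.
- red_grip (a point): Middle of the red grip of the other valve's lever, 116 mm above the bench, not to be moved. That valve is otherwise the same as the blue one, with its own yellow tab on its dial, and stands 0.3 m or more to the side of it; which is on the left varies.
- plant_mid (a point): Middle of the blue-grey pot (90 mm high, 98 mm across the rim) of the loose purple-flowered plant beyond the valves, 45 mm above the bench; leaves and flowers reach 86 mm out from its centre and 165 mm above the bench. Not to be moved.

How it is judged:
At the end, for the whole second after the job is handed in: The blue-handled lever points along the middle of the yellow tab on its dial within 10 degrees, and stays there (angle between the x axis of blue_grip and the x axis of blue_tab, either way round below 0.175 rad); the robot touches nothing.
It fails at once if the red-handled lever is moved by more than 15 mm at its grip (distance of red_grip from where it was at the start of the episode above 0.015 m).
It fails at once if the purple-flowered plant is moved by more than 20 mm (distance of plant_mid from where it was at the start of the episode above 0.02 m).
It also fails if it takes over 35 s, if anything falls off the work surface, if the arm or the gripper's body presses on something with over 40 N, if the wrist force passes 120 N, or if a joint passes its speed limit or range.

## Working session

There is one attempt and no reset: what is moved stays moved. The work goes in short steps, Python scripts to look and compute and a tool call to move; the robot and the scene stay as the last step left them, time stands still between calls to the robot, and variables do not carry over. Pictures are saved under pics/ and viewed, and the job is handed in when it is done.

Besides the shell and the picture viewer there is one more tool, called after "Emit:" as name([rows], argument=value, ...), one row to a line, values as JSON. drive_tool: Moves the arm, as the interface text tells. Its arguments: {"type":"object","properties":{"increments":{"type":"array","items":{"type":"array","items":{"type":"number"}}},"squeeze":{"type":"number"}},"required":["increments"]}

```bash
mkdir -p pics
python3 - <<'E'
from rig import telemetry, cams, spot_point, boxes_of, ctrl
import cv2
o=telemetry.get_obs(); print(o['clock'],o['tool_pos'],o['eef_rot'],o['opening'],ctrl.nose_length)
for c in ['top','scene']:
    im,d=cams.get_image(c); cv2.imwrite(f'pics/{c}0.png',im[:,:,::-1])
    for n in ['blue_grip','blue_tab','red_grip','plant_mid']:
        print(c,n,[(x['p'],x['location']) for x in spot_point(n,c)][:3])
    print([(x['p'],x['location']) for x in boxes_of('blue_tab',c)][:3])
E
```

```text
0.0 [0.25792257 0.51335107 0.25482985] [ 2.30811328e-01  9.72998137e-01 -7.87979885e-04 -3.67528131e-04] 0.08796382545829114 0.017
top blue_grip []
top blue_tab []
top red_grip [(0.74, [0.4684, 0.2481, 0.1175])]
top plant_mid []
[(0.75, [0.5344, -0.2586, 0.0997])]
scene blue_grip [(0.71, [0.4893, -0.1887, 0.1186])]
scene blue_tab []
scene red_grip [(0.84, [0.4662, 0.2452, 0.1157])]
scene plant_mid [(0.81, [0.797, 0.0354, 0.0416])]
[(0.67, [0.5455, -0.2163, 0.1184])]
```

View pics/top0.png

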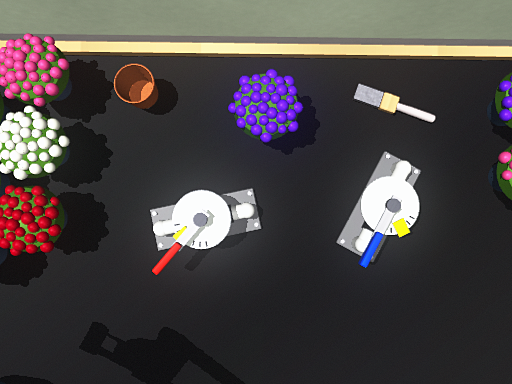

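View pics/scene0.png

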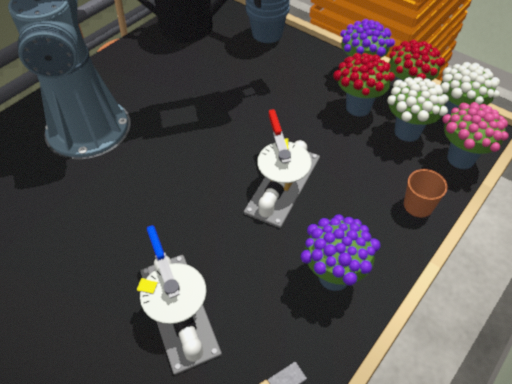

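The top view shows the blue valve's pivot at about (393,205), its grip at about (372,250) and its yellow tab at (402,228). I'll measure these with depth.

```bash
cat > h.py <<'E'
import numpy as np,cv2
from rig import telemetry,cams
def planeproj(c,uv,z):
    m=cams.camera_model(c);K=np.array(m['mtx']);R=cv2.Rodrigues(np.array(m['rvec'],float))[0];t=np.array(m['tvec'],float).ravel()
    uv=np.atleast_2d(uv).astype(float)
    r=(np.linalg.inv(K)@np.c_[uv,np.ones(len(uv))].T).T@R
    C=-R.T@t
    return C+r*((z-C[2])/r[:,2])[:,None]
def measure(c,save=None):
    im,d=cams.get_image(c)
    if save: cv2.imwrite(save,im[:,:,::-1])
    h=cv2.cvtColor(im,cv2.COLOR_RGB2HSV)
    out={}
    def pts(mask,z,sel):
        v,u=np.nonzero(mask); P=planeproj(c,np.c_[u,v],z); s=sel(P); return P[s],np.c_[u,v][s]
    near=lambda P:(P[:,1]<-0.08)&(P[:,1]>-0.42)&(P[:,0]>.3)&(P[:,0]<.72)
    b=(h[...,0]>105)&(h[...,0]<128)&(h[...,1]>170)&(h[...,2]>60)
    y=(h[...,0]>22)&(h[...,0]<35)&(h[...,1]>150)&(h[...,2]>100)
    w=(h[...,1]<30)&(h[...,2]>150)
    for n,m,z in (('blue',b,.128),('tab',y,.094),):
        P,uv=pts(m,z,near); 
        if len(P)<10: print(c,n,'none');continue
        mu=P.mean(0); U=np.linalg.svd(P[:,:2]-mu[:2],full_matrices=False)[2][0]
        print(c,n,len(P),mu.round(4),uv.mean(0).round(1),'axis deg',np.degrees(np.arctan2(U[1],U[0])).round(1)); out[n]=mu
    n,lab,st,ce=cv2.connectedComponentsWithStats(w.astype(np.uint8))
    for i in range(1,n):
        if st[i,4]>300:
            v,u=np.nonzero(lab==i)
            P=planeproj(c,np.c_[u,v],.091)
            if near(P).mean()>.9:
                (cc,r)=cv2.minEnclosingCircle(P[:,:2].astype(np.float32)); print('white',st[i],cc,r)
    return im,d,out
E
python3 - <<'E'
from h import *
for c in ['top','scene']:
    im,d,o=measure(c)
print(planeproj('top',[[393,205]],.128),planeproj('top',[[393,205]],.12))
print(cv2.imwrite('pics/topz.png',cv2.resize(measure('top')[0][140:280,330:440,::-1],None,fx=5,fy=4.2,interpolation=cv2.INTER_NEAREST)))
E
```

```text
top blue 337 [ 0.4922 -0.1842  0.128 ] [370.1 249.5] axis deg 150.4
top tab 193 [ 0.5383 -0.2611  0.094 ] [401.  227.2] axis deg -156.9
white [ 337  152   83  104 4038] (0.5844420194625854, -0.21258364617824554) 0.12040016800165176
scene blue 293 [ 0.4941 -0.188   0.128 ] [155.  241.3] axis deg -28.3
scene tab 206 [ 0.5352 -0.2604  0.094 ] [146.  285.5] axis deg 21.3
white [ 140  254   80  108 4063] (0.6213492155075073, -0.23640801012516022) 0.12157703191041946
[[ 0.58555608 -0.2327782   0.128     ]] [[ 0.58576897 -0.23541928  0.12      ]]
top blue 338 [ 0.4922 -0.1843  0.128 ] [370.1 249.5] axis deg 150.3
top tab 193 [ 0.5383 -0.2611  0.094 ] [401.  227.2] axis deg -156.9
white [ 337  152   83  104 4036] (0.5844420194625854, -0.21258364617824554) 0.12040016800165176
True
```

View pics/topz.png

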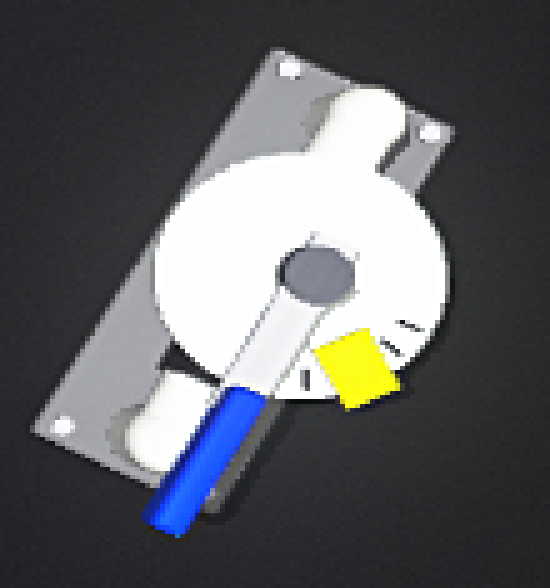

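Run:
```python
from h import *
for c,x0,x1 in (('top',0,0),('scene',0,0)):
    im,d=cams.get_image(c); h=cv2.cvtColor(im,cv2.COLOR_RGB2HSV)
    w=((h[...,1]<40)&(h[...,2]>150))
    v,u=np.nonzero(np.ones(w.shape)); P=planeproj(c,np.c_[u,v],.0915)[:,:2]
    W=w.ravel().astype(float)
    # best disc: dense white rim match
    best=[]
    for cx in np.arange(.56,.61,.001):
        for cy in np.arange(-.26,-.21,.001):
            r=np.hypot(P[:,0]-cx,P[:,1]-cy)
            best.append((W[(r<.064)].sum()-W[(r>.064)&(r<.072)].sum()*1.0,cx,cy))
    best.sort(reverse=True); b=np.array(best[:8]).mean(0); print(c,'dial',b)
    y=(h[...,0]>22)&(h[...,0]<35)&(h[...,1]>150)&(h[...,2]>100)
    v,u=np.nonzero(y); Q=planeproj(c,np.c_[u,v],.0945)[:,:2]; Q=Q[(np.hypot(*(Q-b[1:]).T)<.09)]
    r=cv2.minAreaRect((Q*1000).astype(np.float32)); print('tab',Q.mean(0),r)
    dd=Q.mean(0)-b[1:]; print(np.hypot(*dd),np.degrees(np.arctan2(dd[1],dd[0]))%360)
    bl=(h[...,0]>105)&(h[...,0]<128)&(h[...,1]>170)&(h[...,2]>60)
    v,u=np.nonzero(bl); B=planeproj(c,np.c_[u,v],.124)[:,:2]; B=B[(np.hypot(*(B-b[1:]).T)<.18)]
    r=cv2.minAreaRect((B*1000).astype(np.float32)); print('blue',B.mean(0),r)
    dd=B.mean(0)-b[1:]; print(np.hypot(*dd),np.degrees(np.arctan2(dd[1],dd[0]))%360)
```

```text
top dial [ 2.073875e+03  5.875000e-01 -2.375000e-01]
tab [ 0.53834024 -0.26092067] ((538.1984252929688, -260.6553039550781), (33.85002136230469, 26.434310913085938), 26.342145919799805)
0.054453739717652556 205.47404690764014
blue [ 0.49174799 -0.18528578] ((493.4493713378906, -185.33636474609375), (20.48822021484375, 78.1530532836914), 63.121604919433594)
0.10906315887290005 151.39606677829616
scene dial [ 2.413375e+03  5.867500e-01 -2.370000e-01]
tab [ 0.53540654 -0.26059409] ((535.5743408203125, -260.0042724609375), (35.21062469482422, 29.165603637695312), 28.8631534576416)
0.05650514997950505 204.68041472110932
blue [ 0.49172484 -0.18671046] ((491.8439025878906, -186.89312744140625), (17.912700653076172, 84.44554901123047), 61.676551818847656)
0.10751194575392123 152.11115821446538
```

Both views agree: pivot at about (0.587, -0.2375), lever at about 152° and tab at about 205°. Tool x already points at about 153°, along the lever, so I'll move across at height first.

Emit:
drive_tool([
  [0.07,-0.01,-0.01,0,0],
  [0.07,-0.03,-0.03,0,0],
  [0.07,-0.055,-0.055,0,0],
  [0.07,-0.085,-0.085,0,0],
  [0.07,-0.115,-0.115,0,0],
  [0.07,-0.145,-0.145,0,0],
  [0.07,-0.178,-0.178,0,0],
  [0.07,-0.211,-0.211,0,0],
  [0.07,-0.244,-0.244,0,0],
  [0.07,-0.277,-0.277,0,0],
  [0.07,-0.31,-0.31,0,0],
  [0.07,-0.343,-0.343,0,0],
  [0.07,-0.376,-0.376,0,0],
  [0.07,-0.409,-0.409,0,0],
  [0.07,-0.44,-0.44,0,0],
  [0.07,-0.47,-0.47,0,0],
  [0.07,-0.495,-0.495,0,0],
  [0.07,-0.515,-0.515,0,0],
  [0.07,-0.521,-0.521,0,0],
  [0.07,-0.521,-0.521,0,0],
], squeeze=8)

```text
clock: 2.85
tool_pos: [0.4892, -0.1867, 0.2555]
eef_rot: [0.232, 0.973, 0.0, -0.0]
ft_force: [0.5, 0.3, 0.4]
opening: 0.0702
```

```bash
cat > st.py <<'E'
from h import *
from scipy.spatial.transform import Rotation as R
o=telemetry.get_obs(); M=R.from_quat(o['eef_rot']).as_matrix()
print(o['clock'],o['tool_pos'].round(4),o['joints'].round(2),'xyaw',np.degrees(np.arctan2(M[1,0],M[0,0])).round(2),o['ft_force'].round(1),o['opening'])
piv=np.array([.587,-.2375])
def goto(ang,z,r=.110):
    a=np.radians(ang); p=np.r_[piv+r*np.array([np.cos(a),np.sin(a)]),z]
    yaw=np.arctan2(M[1,0],M[0,0]); dy=(a-yaw+np.pi)%(2*np.pi)-np.pi
    return (M.T@(p-o['tool_pos'])).round(4), round(-dy,3)
E
python3 - <<'E'
from st import *
im,d=cams.get_image('wrist'); cv2.imwrite('pics/w1.png',im[:,:,::-1])
print(goto(152,.116))
E
```

```text
2.85 [ 0.4892 -0.1867  0.2555] [-0.59  0.07  1.73 -0.    1.34 -1.69] xyaw 153.2 [0.5 0.3 0.4] 0.07019080480510986
(array([-0.0004,  0.001 ,  0.1394]), np.float64(0.021))
```

View pics/w1.png

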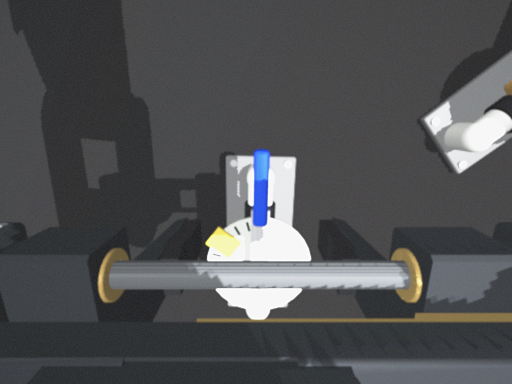

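The wrist picture shows the blue grip at (262,188), near mid-column between the fingers and aligned with the tool. I'll descend and close gently.

Emit:
drive_tool([
  [0.07,0,0.001,0.02,0.02],
  [0.07,0,0.001,0.05,0.02],
  [0.07,0,0.001,0.08,0.02],
  [0.07,0,0.001,0.11,0.02],
  [0.07,0,0.001,0.13,0.02],
  [0.07,0,0.001,0.139,0.02],
  [0.07,0,0.001,0.139,0.02],
  [0.03,0,0.001,0.139,0.02],
  [0.03,0,0.001,0.139,0.02],
  [0.03,0,0.001,0.139,0.02],
  [0.0,0,0.001,0.139,0.02],
  [0.0,0,0.001,0.139,0.02],
  [0.0,0,0.001,0.139,0.02],
  [0.0,0,0.001,0.139,0.02],
], squeeze=8)

```text
clock: 4.3
tool_pos: [0.4891, -0.1851, 0.1165]
eef_rot: [0.241, 0.971, -0.0, -0.001]
ft_force: [-8.6, -12.5, 0.8]
opening: 0.0167
```

Run:
```python
from st import *
for a in np.linspace(152,205,17)[1:]: print(a,*goto(a,.116))
```

```text
4.3 [ 0.4891 -0.1851  0.1165] [-0.59  0.24  1.85 -0.    1.06 -1.67] xyaw 152.13 [ -8.6 -12.5   0.8] 0.01666122292173638
155.3125 [-0.0012 -0.0067  0.0005] -0.055
158.625 [-0.0017 -0.013   0.0005] -0.113
161.9375 [-0.0026 -0.0193  0.0005] -0.171
165.25 [-0.0039 -0.0256  0.0005] -0.229
168.5625 [-0.0055 -0.0317  0.0005] -0.287
171.875 [-0.0075 -0.0377  0.0005] -0.345
175.1875 [-0.0098 -0.0437  0.0005] -0.402
178.5 [-0.0125 -0.0494  0.0005] -0.46
181.8125 [-0.0154 -0.0551  0.0005] -0.518
185.125 [-0.0188 -0.0605  0.0005] -0.576
188.4375 [-0.0224 -0.0657  0.0005] -0.634
191.75 [-0.0263 -0.0707  0.0005] -0.691
195.0625 [-0.0305 -0.0755  0.0005] -0.749
198.375 [-0.0349 -0.08    0.0005] -0.807
201.6875 [-0.0397 -0.0843  0.0005] -0.865
205.0 [-0.0446 -0.0883  0.0005] -0.923
```

Gripped at 16.7 mm, which matches the bar's 16 mm width. Now I'll swing it along the arc.

Emit:
drive_tool([
  [0.0,-0.001,-0.007,0,-0.055],
  [0.0,-0.002,-0.013,0,-0.113],
  [0.0,-0.0025,-0.0195,0,-0.17],
  [0.0,-0.004,-0.0255,0,-0.23],
  [0.0,-0.0055,-0.0315,0,-0.287],
  [0.0,-0.0075,-0.0375,0,-0.345],
  [0.0,-0.01,-0.0435,0,-0.4],
  [0.0,-0.0125,-0.0495,0,-0.46],
  [0.0,-0.0155,-0.055,0,-0.52],
  [0.0,-0.019,-0.0605,0,-0.575],
  [0.0,-0.0225,-0.0655,0,-0.635],
  [0.0,-0.0265,-0.0705,0,-0.69],
  [0.0,-0.0305,-0.0755,0,-0.75],
  [0.0,-0.035,-0.08,0,-0.807],
  [0.0,-0.0395,-0.0845,0,-0.865],
  [0.0,-0.0445,-0.0885,0,-0.925],
  [0.0,-0.0445,-0.0885,0,-0.925],
  [0.0,-0.0445,-0.0885,0,-0.925],
], squeeze=8)

```text
clock: 6.1
tool_pos: [0.4866, -0.2846, 0.1164]
eef_rot: [-0.217, 0.976, -0.0, -0.001]
ft_force: [-3.9, -4.2, 1.1]
opening: 0.016
```

Run:
```python
from st import *
print(goto(205,.116))
```

```text
6.1 [ 0.4866 -0.2846  0.1164] [-0.74  0.32  1.74 -0.    1.08 -2.75] xyaw -154.96 [-3.9 -4.2  1.1] 0.01598550750105131
(array([-0.0009,  0.0003,  0.0004]), np.float64(0.001))
```

Still holding the lever at 205°. I'll open, rise, and move clear to the side so the cameras can check.

Emit:
drive_tool([
  [0.06,0,0,0,0],
  [0.06,0,0,0,0],
  [0.06,0,0,0,0],
  [0.06,0,0,0,0],
  [0.06,0,0,-0.03,0],
  [0.06,0,0,-0.07,0],
  [0.06,0,0,-0.11,0],
  [0.06,0,0,-0.15,0],
  [0.06,0,0,-0.19,0],
  [0.06,0,0,-0.2,0],
  [0.06,0.03,0,-0.2,0],
  [0.06,0.06,0,-0.2,0],
  [0.06,0.09,0,-0.2,0],
  [0.06,0.1,0,-0.2,0],
  [0.06,0.1,0,-0.2,0],
])

```text
clock: 7.6
tool_pos: [0.3957, -0.327, 0.3162]
eef_rot: [-0.216, 0.976, 0.0, -0.001]
ft_force: [0.1, -0.3, -0.2]
opening: 0.06
```

Run:
```python
from st import *
from rig import spot_point
for c in ['top','scene']:
    im,d,out=measure(c,f'pics/{c}2.png')
    for k in out:
        dd=out[k][:2]-piv; print(k,np.hypot(*dd),np.degrees(np.arctan2(dd[1],dd[0]))%360)
    for n in ['red_grip','plant_mid','blue_grip']: print(n,[(x['p'],x['location']) for x in spot_point(n,c)][:2])
```

```text
7.6 [ 0.3957 -0.327   0.3162] [-0.92 -0.    1.68 -0.    1.46 -2.93] xyaw -155.08 [ 0.1 -0.3 -0.2] 0.059970820867327204
top blue 378 [ 0.4897 -0.2799  0.128 ] [415.9 251.1] axis deg -155.2
top tab 48 [ 0.5342 -0.2521  0.094 ] [396.9 229.1] axis deg -155.4
white [ 337  152   83  110 4487] (0.5837854743003845, -0.2133321464061737) 0.12059363722801208
blue 0.10613856845365403 203.54991334822034
tab 0.05477647150105446 195.48184915368003
red_grip [(0.97, [0.4688, 0.2445, 0.1178])]
plant_mid []
blue_grip [(0.6, [0.4881, -0.2809, 0.1124])]
scene blue 445 [ 0.4929 -0.2851  0.128 ] [118.3 274.2] axis deg 24.9
scene tab 65 [ 0.5402 -0.2677  0.094 ] [145.  289.5] axis deg 27.0
white [ 136  255   84  108 4303] (0.620282769203186, -0.23515529930591583) 0.12297509610652924
blue 0.10543245762093395 206.8082974214338
tab 0.055737651972976365 212.8675543367536
red_grip [(0.58, [0.4668, 0.2469, 0.1135])]
plant_mid [(0.93, [0.7916, 0.0378, 0.0426])]
blue_grip [(0.78, [0.4893, -0.2884, 0.1195])]
```

View pics/top2.png

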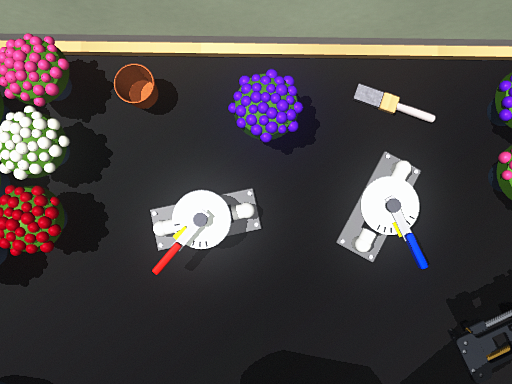

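View pics/scene2.png

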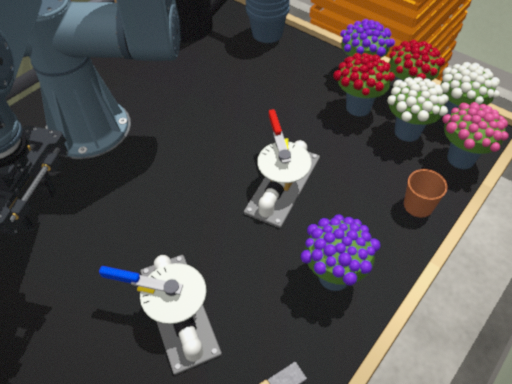

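Both pictures show the lever lying over the tab. In the top view the grip is at (416,251), with slivers of yellow at (397,229). The lever axis is about 205°, matching the tab. The red lever and plant are where they were, and the arm is clear.

```bash
python3 -c "
from rig import ticket
print(ticket.finish_job())"
```

```text
the job is handed in; nothing more can be done
None
```

I gripped the blue lever lightly, swung it about 53° anticlockwise until it lay over its yellow tab, let go, moved clear and handed the job in at about 7.7 s.

- **Lever angle:** after letting go, the lever read 203.5° (top camera) and 206.8° (scene camera), and its long axis about 205° in both. The tab measured 204.7–205.5° before the move, so the lever is well within the 10° allowed.
- **Tab check after the move:** the lever hides most of the tab, so its visible slivers read 195° and 213°, one each side of the lever. I relied on the measurement from before the move.
- **Red lever and plant:** the red grip read within about 4 mm of its starting position in both cameras, which is the detector's accuracy. The scene camera put the plant within about 6 mm of its start, slightly more than the detector's 4 mm. The top-camera detector never found the plant, but it looks unmoved in both pictures.
- **Forces:** the highest reading I saw was about 15 N, while closing on the lever. It was about 0 once the arm was clear.

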